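# Clear the sample box's cover, dial its lock open and hold up the shackle

### The job

First clear the two rubber offcuts off the cover of the steel sample box into the open pale bin. Then turn the dial clockwise, click by click, until its pointed end rests in the notch that faces the shackle, leave it there, and draw the freed shackle straight up out of the box. Finish while still holding the shackle, upright and still, with its feet at least 5 cm above the box's cover; do not disturb the capped jar and the metal beaker.

Things in the scene. Friction and masses are not known exactly. Their poses are not given: they have to be found in the camera images.
- lockbox: Fixed grey steel box, bare metal cover: 260 (own x) by 330 (own y) by 90 mm high; origin at the centre of its underside. Own x points roughly away from the robot, y left. On the cover: a dial at own (20, 60) mm; a U shackle standing in holes at own (20, -20) and (20, -70); between its legs a hasp strap (block 11 mm high). Offcuts lie on the near (-x) strip.
- dial (a joint): Black dial's angle, rad, growing clockwise from above. Spring clicks at multiples of 0.5236 (30 deg), 0.1 N m each; let go, it settles in the nearest notch. The shackle is free only in the notch at 2.094 (+-0.1), with the point along the box's -y, at the shackle; elsewhere it lifts 4 mm and is caught. Starts 2 or 3 clicks short of it; can be overshot; stops at -0.2 and 3.2.
- dial_grip (a point): On the dial's vertical axis, mid-height of its grip bar, 27 mm above the cover. Bar: 44 long, 14 thick, 12 to 42 mm above the cover, one end pointed with a white line. Toothed rim below: radius 33, 12 mm high. At joint value q the point's heading is the box's yaw - pi/2 + 2.094 - q (counter-clockwise from world x); use this for the bar, not the point's axes.
- shackle_bar (a point): Middle of the shackle's top bar, round, 10 mm thick, along the box's y (and own y), 34 mm of it straight, 46 mm above the cover at the start. The shackle is a loose steel inverted U, 140 g, 64 mm wide, its legs 50 mm apart and 14 mm thick at the cover; freed, it slides straight up out of its holes.
- shackle_feet (a point): Point midway between the lower ends of the shackle's legs, 91 mm below the bar's middle along the shackle's own z axis (up when the shackle is upright). At the start the feet are 45 mm below the cover's top, hidden in the box.
- offcut_a_mid (a point): Centre (half-way up) of the longer stepped rubber offcut, about 35 g: 46 (own x) by 28 (own y) by 28 mm high at the step, 16 mm high on its +x half; the step's full height covers own x from -23 to -1 mm. It lies on the cover's near strip, on the box's -y half.
- offcut_b_mid (a point): Centre (half-way up the main block) of the shorter rubber offcut, about 30 g: a block 34 (own x) by 24 (own y) by 24 mm high with a 12 mm high, 9 mm long toe at its +x end. It lies on the cover's near strip, on the box's +y half.
- bin: Open pale plastic bin, 170 by 170 by 130 mm high, walls 5 mm, fixed on the bench to the left or the right of the box; origin at the centre of its underside.
- rack: Bystander: white tube rack, 130 by 170 by 60 mm with round wells, fixed, on the other side of the box from the bin; origin at the centre of its underside.
- bottle: Bystander: white capped jar, 60 mm across and 130 mm tall, standing loose to one side of the box, behind the bin or the rack; origin at the centre of its underside.
- beaker: Bystander: open metal beaker, 64 mm across and 90 mm tall, standing loose to one side of the box, behind the bin or the rack; origin at the centre of its underside.
- index_peg (a point): Top of a small fixed 9 mm high index peg on the cover, 43 mm from the dial's axis towards the shackle; the dial's point faces it in the open notch. On the opposite side of the dial stands the 10 mm high spring click pawl.

How it is judged:
On the way, in this order (a step that is already met when the one before it is completed fails the run):
1. both offcuts lie in the bin, the dial not yet open (x of offcut_a_mid in the frame of bin between -0.08 and 0.08 m and y of offcut_a_mid in the frame of bin between -0.08 and 0.08 m and z of offcut_a_mid in the frame of bin between 0 and 0.125 m and x of offcut_b_mid in the frame of bin between -0.08 and 0.08 m and y of offcut_b_mid in the frame of bin between -0.08 and 0.08 m and z of offcut_b_mid in the frame of bin between 0 and 0.125 m and value of joint dial below 1.9 rad), for 0.2 s.
2. the dial rests in the notch facing the shackle, the shackle still in the box (value of joint dial between 1.974 and 2.214 rad and velocity of joint dial between -0.1 and 0.1 rad/s and height (world z) of shackle_feet below 0.06 m), for 0.2 s.
3. the shackle is drawn out of the cover (height (world z) of shackle_feet above 0.095 m), for 0.1 s.
At the end, for the whole second after the job is handed in: Both offcuts inside the bin, below its rim; dial within 0.12 rad of 2.094; shackle held in the fingers (over 2 N), clear of the box, upright within 0.35 rad, slower than 0.03 m/s, its feet over 140 mm above the bench (50 mm above the cover) (x of offcut_a_mid in the frame of bin between -0.08 and 0.08 m and y of offcut_a_mid in the frame of bin between -0.08 and 0.08 m and z of offcut_a_mid in the frame of bin between 0 and 0.125 m and x of offcut_b_mid in the frame of bin between -0.08 and 0.08 m and y of offcut_b_mid in the frame of bin between -0.08 and 0.08 m and z of offcut_b_mid in the frame of bin between 0 and 0.125 m and value of joint dial between 1.974 and 2.214 rad and height (world z) of shackle_feet above 0.14 m and angle between shackle_bar's own z axis and vertical below 0.35 rad and linear speed of shackle below 0.03 m/s and contact force between the fingers and shackle above 2 N and contact force between shackle and lockbox below 0.1 N); the arm keeps its last pose, push and grip.
It fails at once if the jar or the beaker is shifted by more than 30 mm or tipped (distance of any of bottle, beaker from where it was at the start of the episode above 0.03 m or angle between any of bottle, beaker's own z axis and vertical above 0.3 rad).
It also fails if it takes over 67 s, if anything falls off the work surface, if the arm or the gripper's body presses on something with over 40 N, if the wrist force passes 120 N, or if a joint passes its speed limit or range.

### The arm

A 6-joint arm with a two-finger parallel gripper is mounted at the origin on the work surface. World frame = base frame: x ahead of the robot, y to its left, z up, the work surface at z = 0. Lengths are in m, angles in rad, forces in N, time in s.
With the tool pointing down it reaches from about 0.3 to 0.775 m from the base axis. Payload 14.6 kg.
Tool frame: the origin (TCP) lies on the centre line of the jaws, within the pads' length; the fingertips stand 19 mm ahead of it and the grasp point (between the pads) is the TCP; z points along the fingers, x is the direction in which the jaws open and shut, and the axes are right-handed (so a half turn about z gives the same grasp; the last joint's range is limited). The gripper opens to 94 mm and grips with 3 to 60 N. Pads are 16 mm wide; open, the fingers measure 119 mm over their backs; the gripper's body (75 mm by 177 mm) begins 78 mm behind the grasp point.
Start: joints at [-1.179, 0.3, 1.521, -0, 1.321, -0.067], TCP at [0.244, -0.493, 0.224] pointing down, gripper open.
Joint ranges: [-3.03, 3.03], [-0.79, 2.21], [0.23, 2.52], [-1.04, 4.18], [0, 3.07], [-2.55, 2.55]. Speed limits (rad/s): [2.22, 2.22, 2.57, 3.14, 3.14, 3.14].

### API

Orientations are given as [roll, pitch, yaw] about the fixed x, y, z axes, in that order (R = Rz(yaw) Ry(pitch) Rx(roll)).
In Python, from station import ctrl, imaging gives the robot as it stands.
- The arm moves only by the shell command python3 -m handwheel 'ROWS' [OPENING] [FORCE]. ROWS is JSON, a list that holds one entry, the list of rows, each a list of 4 numbers: the shift along the tool's x, y, z in m, then the turn about the tool's z in rad. A call has 1 to 10 rows; each row shifts and turns the pose as measured when the row begins, along the tool's axes as they then stand; what a row does not reach is not made up. A row lasts 1/10 s, in which the tool goes at most 50 mm and 8.59 degrees, less where a joint would pass 70% of its speed; a pose out of reach is approached as far as the arm can. A call is refused whole if a number of a shift passes 0.05 or a number of a turn 0.15, either way. A call with a gripper value outside its range is refused whole. OPENING is the finger opening in m, from 0 to 0.094, set as the call begins (- or left out, the last holds). The fingers move at their own pace and stop on an object; FORCE is the grip in N (left out, the last holds). Time passes only in rows, so rows that do not move let the fingers close. It gives the time, the measured TCP pose, the force and the opening at its end, in the units of the state.
- ctrl.get_obs(): the state, without advancing time (a new reading comes with each control period).
- imaging.camera(name): name is "scene" or "top"; returns the picture (384x512x3 uint8, red, green, blue); there is no depth.
- imaging.camera_model(name): a dict with "camera_matrix" (3x3 intrinsics, pixels), "k1" (the pictures are not rectified: a ray, as slopes to the right and down, at radius r is drawn at 1 + k1 r^2 times it, then the intrinsics apply), "position" and "attitude" of the camera in the world. Camera axes: x right, y up, looking along -z (the intrinsics and any distortion apply to the point x, -y, -z); pixel columns grow to the right and rows downward; lengths in m; the calibration is good to about 2 mm. A picture is of the moment at which its call begins. camera_model takes no time and is no camera call.
- ctrl.hand_in(): hands the job in, once; it reports no verdict.
The state is a dict: "time_s": time; "qpos": joint angles; "joint_vel": joint speeds; "tau": joint torques, N m; "ee_pos": TCP position; "eef_rot": TCP orientation; "force": force on the tool from outside, world axes, zero at the start; "moment": the same for the moment, N m; "grip_width": finger opening in m.
Only numpy, scipy, OpenCV 4.12 (cv2) and the standard library are available. Lean on these libraries where they do the work, as an engineer would, in place of code of your own. Each camera call takes 0.05 s, during which the arm holds its last target. There are 200 camera calls.

## Working session

There is one attempt and no reset: what is moved stays moved. The work goes in short steps, Python scripts to look and compute and a shell command to move; the robot and the scene stay as the last step left them, time stands still between calls to the robot, and variables do not carry over. Pictures are saved under pics/ and viewed, about 8 in all and at most 12, crops included, and the job is handed in when it is done.

```bash
mkdir -p pics; ls
cat > h.py <<'E'
import numpy as np, cv2
from station import ctrl, imaging
def ray(n,u,v):
    m=imaging.camera_model(n);K=np.array(m["camera_matrix"])
    d=np.linalg.inv(K)@[u,v,1];k=m["k1"]
    x=d[:2].copy()
    for _ in range(20): x=d[:2]/(1+k*(x@x))
    from scipy.spatial.transform import Rotation as R
    A=np.array(m["attitude"],float)
    A=A if A.shape==(3,3) else (R.from_quat(A) if A.size==4 else R.from_euler('xyz',A)).as_matrix()
    return np.array(m["position"]),A@[x[0],-x[1],-1]
def pt(n,u,v,z):
    p,d=ray(n,u,v);return p+d*(z-p[2])/d[2]
E
python3 - <<'E'
from h import *
for n in("scene","top"):
    print(imaging.camera_model(n))
    im=imaging.camera(n);np.save(f"pics/{n}0.npy",im)
    cv2.imwrite(f"pics/{n}0.png",cv2.resize(im[:,:,::-1],(800,600),interpolation=cv2.INTER_CUBIC))
print(ctrl.get_obs())
E
```

```text
pics
{'camera_matrix': array([[367.22432702,   0.        , 250.03152798],
       [  0.        , 367.22432702, 190.20787807],
       [  0.        ,   0.        ,   1.        ]]), 'k1': 0.021458105702092514, 'position': array([ 1.01350315, -0.30067662,  1.04040364]), 'attitude': array([ 0.51863271, -0.01442764,  1.02912332])}
{'camera_matrix': array([[421.11709245,   0.        , 257.22924666],
       [  0.        , 421.11709245, 192.64994136],
       [  0.        ,   0.        ,   1.        ]]), 'k1': -0.02839244345495278, 'position': array([0.40017095, 0.01853116, 1.13642243]), 'attitude': array([ 0.13149732, -0.02407354, -1.56705012])}
{'time_s': 0.1, 'qpos': array([-1.17861683e+00,  3.00377035e-01,  1.52149500e+00,  7.11630959e-06,
        1.32072620e+00, -6.66093868e-02]), 'joint_vel': array([ 0.00084057, -0.00139864, -0.00259396, -0.00179514, -0.0015784 ,
       -0.00068232]), 'tau': array([ 1.07043561e-03, -5.32642722e+01, -3.53285050e+01,  7.09787384e-02,
        2.35055108e-02, -4.62749676e-05]), 'ee_pos': array([ 0.24348698, -0.49292947,  0.22397434]), 'eef_rot': array([-3.14151884e+00,  1.00289607e-03, -1.11200917e+00]), 'force': array([-0.65107013,  1.13871747, -0.54320658]), 'moment': array([-0.00257321,  0.02203676, -0.01153494]), 'grip_width': 0.09402111289134828}
```

View pics/top0.png

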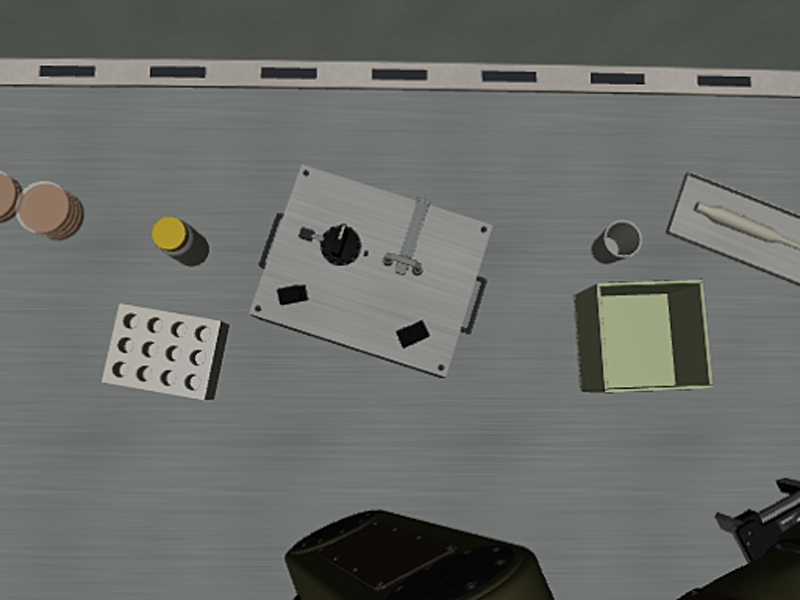

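View pics/scene0.png

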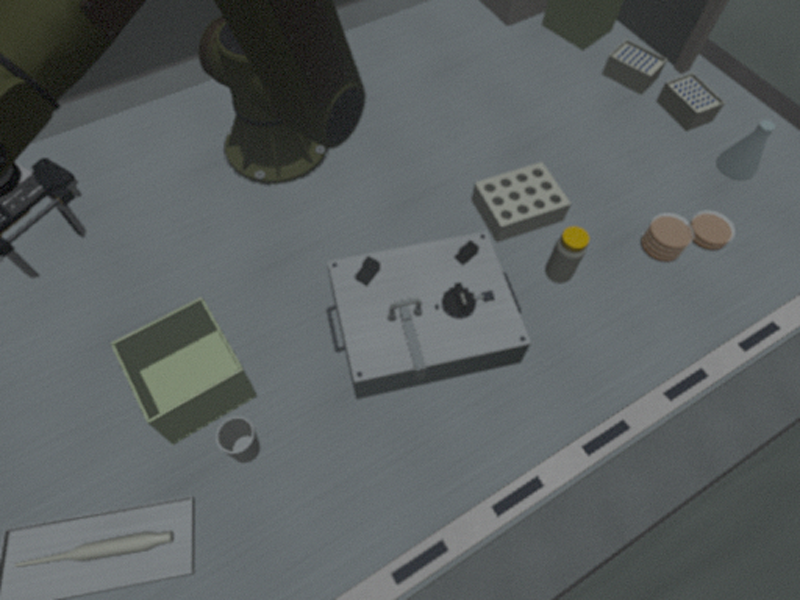

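The top view shows the cover corners at about (303,165), (493,226), (445,377) and (250,315), the offcuts at (292,294) and (413,334), and the dial at (341,244). The shackle is at (402,265) and the bin is on the right, with its rim around (597–712, 280–391). The scene view agrees. Next I measure these and take an enlarged crop.

Run:
```python
from h import *
im=np.load("pics/top0.npy");s=512/800
C=[pt("top",u*s,v*s,.09)[:2] for u,v in[(303,165),(493,226),(445,377),(250,315)]]
C=np.array(C);c=C.mean(0);xa=(C[0]+C[1]-C[2]-C[3]);ya=(C[0]+C[3]-C[1]-C[2])
print("corners",C.round(3).tolist(),"centre",c, np.linalg.norm(xa)/2,np.linalg.norm(ya)/2)
y1=np.arctan2(xa[1],xa[0]);y2=np.arctan2(-ya[0],ya[1]);print("yaw",y1,y2)
yaw=(y1+y2)/2;R=np.array([[np.cos(yaw),-np.sin(yaw)],[np.sin(yaw),np.cos(yaw)]])
for n,p in dict(dial=(.02,.06),sh=(.02,-.045)).items(): print(n,c+R@p)
B=np.array([pt("top",u*s,v*s,.13)[:2] for u,v in[(597,283),(705,280),(712,385),(605,391)]]);print("bin",B.round(3).tolist(),B.mean(0))
g=im.max(2);m=(g<45).astype(np.uint8)
cs,_=cv2.findContours(m,cv2.RETR_EXTERNAL,cv2.CHAIN_APPROX_NONE)
for k in cs:
    r=cv2.minAreaRect(k);u,v=r[0]
    if cv2.contourArea(k)>40 and 150<u<310 and 100<v<245:
        bp=np.array([pt("top",a,b,.11)[:2] for a,b in cv2.boxPoints(r)])
        e=bp[1]-bp[0];f=bp[2]-bp[1];L=e if np.linalg.norm(e)>np.linalg.norm(f) else f
        print((u,v),cv2.contourArea(k),"mid",bp.mean(0).round(4),np.linalg.norm(e).round(4),np.linalg.norm(f).round(4),"heading",np.arctan2(L[1],L[0]).round(3))
a=im[125:230,165:285,::-1];a=np.clip((a/255.)**.5*255,0,255).astype(np.uint8)
cv2.imwrite("pics/crop1.png",cv2.resize(a,None,fx=5.7,fy=5.7,interpolation=cv2.INTER_CUBIC))
b=np.load("pics/scene0.npy")[145:260,205:345,::-1];b=np.clip((b/255.)**.5*255,0,255).astype(np.uint8)
cv2.imwrite("pics/crop2.png",cv2.resize(b,None,fx=5.2,fy=5.2,interpolation=cv2.INTER_CUBIC))
```

```text
corners [[0.764, 0.158], [0.664, -0.155], [0.418, -0.075], [0.515, 0.236]] centre [0.58984817 0.04099511] 0.2597021320111344 0.3267460919070339
yaw -0.3095305206407705 -0.30574646415586226
dial [0.62707773 0.09212201]
sh [ 0.5952828  -0.00794838]
bin [[0.564, -0.31], [0.57, -0.483], [0.406, -0.485], [0.397, -0.317]] [ 0.48410421 -0.39888737]
(263.5068359375, 213.31504821777344) 179.5 mid [ 0.4852 -0.0212] 0.0455 0.0276 heading -1.137
(186.71153259277344, 188.05767822265625) 153.0 mid [0.5463 0.1675] 0.0427 0.0254 heading -1.363
(302.619384765625, 195.0363311767578) 50.5 mid [ 0.5312 -0.1177] 0.091 0.0133 heading -0.302
(217.74998474121094, 156.75) 421.0 mid [0.6254 0.0927] 0.0602 0.0625 heading -2.357
(172.42401123046875, 153.63014221191406) 56.0 mid [0.6325 0.2051] 0.0898 0.0074 heading -0.294
```

View pics/crop1.png

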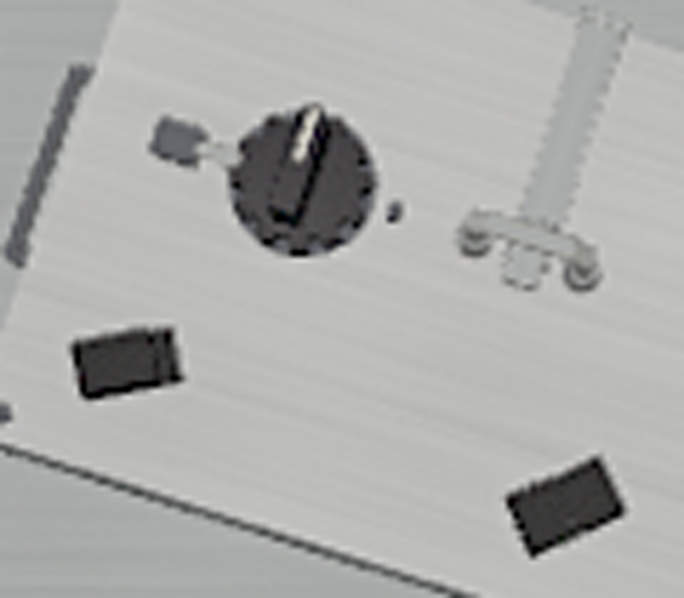

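View pics/crop2.png

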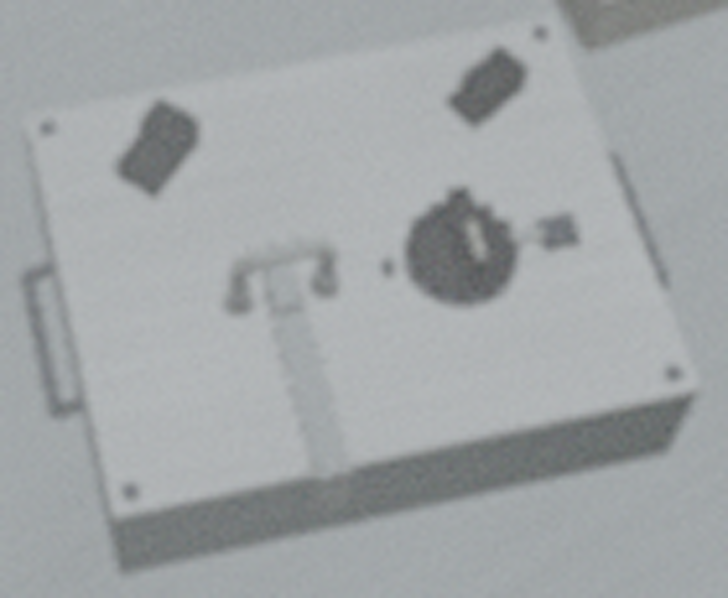

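Dial point heading is about −0.25, close to the box yaw of −0.308. That gives q≈0.52, so it is 3 clicks short. Offcut b's toe faces −y. Starting the move to offcut a.

```bash
cat >> h.py <<'E'
def go(x,y,z,yaw=None):
    o=ctrl.get_obs();p=o["ee_pos"];w=o["eef_rot"][2]
    from scipy.spatial.transform import Rotation as R
    d=R.from_euler('xyz',o["eef_rot"]).as_matrix().T@(np.array([x,y,z])-p)
    print("tool shift",d.round(4),"norm",np.linalg.norm(d).round(3),"turn",None if yaw is None else round(w-yaw,3))
E
python3 -m handwheel '[[[-0.03,-0.041,0,0],[-0.03,-0.041,0,0],[-0.03,-0.041,0,0],[-0.03,-0.041,0,0],[-0.03,-0.041,0,0],[-0.03,-0.041,0,0],[-0.03,-0.041,0,0],[-0.03,-0.041,0,0],[-0.03,-0.041,0,0],[-0.03,-0.041,0,0]]]' 0.07 20
python3 -m handwheel '[[[0,0,0,-0.15],[0,0,0,-0.15],[0,0,0,-0.15],[0,0,0,-0.15],[0,0,0,-0.15],[0,0,0,-0.15],[0,0,0,-0.15],[0,0,0,-0.15],[0,0,0,-0.15],[0,0,0,-0.15]]]'
python3 -c "
from h import *
go(.485,-.021,.16,.434)"
```

```text
time_s: 1.1
ee_pos: [0.473, -0.0482, 0.2222]
eef_rot: [3.141, 0.005, -1.121]
force: [0.8, -1.3, 0.4]
grip_width: 0.0701
time_s: 2.1
ee_pos: [0.4735, -0.041, 0.2191]
eef_rot: [-3.133, 0.006, 0.385]
force: [0.5, -0.1, -0.5]
grip_width: 0.0697
tool shift [ 0.0185 -0.0137  0.0591] norm 0.063 turn -0.049
```

```bash
python3 -m handwheel '[[[0.018,-0.013,0.02,-0.05],[0,0,0.04,0],[0,0,0,0]]]'
python3 - <<'E'
from h import *
go(.485,-.021,.114,.434)
im=imaging.camera("top")[150:260,190:330,::-1];im=np.clip((im/255.)**.5*255,0,255).astype(np.uint8)
cv2.imwrite("pics/a1.png",cv2.resize(im,None,fx=5,fy=5,interpolation=cv2.INTER_CUBIC))
E
```

```text
time_s: 2.4
ee_pos: [0.4852, -0.0214, 0.1578]
eef_rot: [-3.133, 0.005, 0.443]
force: [0.3, -0.1, -0.1]
grip_width: 0.0698
tool shift [ 0.0002 -0.0001  0.0438] norm 0.044 turn 0.009
```

View pics/a1.png

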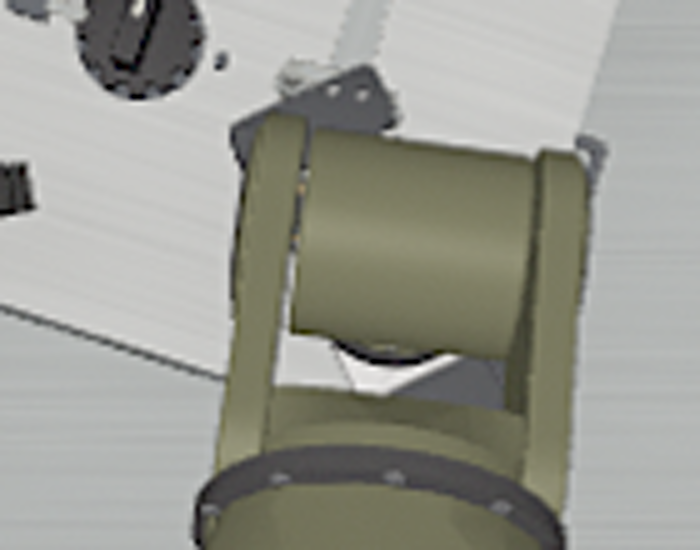

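The wrist hides the grasp in this view, but the pose reading matches the target. Descending and closing.

```bash
python3 -m handwheel '[[[0,0,0.025,0],[0,0,0.019,0],[0,0,0,0]]]'
python3 -m handwheel '[[[0,0,0,0],[0,0,0,0],[0,0,0,0],[0,0,0,0],[0,0,0,0],[0,0,0,0]]]' 0 20
python3 -m handwheel '[[[0,0,-0.03,0],[0,0,-0.04,0],[0,0,-0.02,0],[0,0,0,0]]]'
python3 -c "
from h import *
go(.484,-.399,.2,0)"
```

```text
time_s: 2.75
ee_pos: [0.4888, -0.0221, 0.1214]
eef_rot: [-3.139, -0.004, 0.441]
force: [0.2, -0.2, 0.9]
grip_width: 0.0696
time_s: 3.35
ee_pos: [0.4912, -0.0227, 0.1279]
eef_rot: [3.14, -0.01, 0.44]
force: [0.8, 0.3, -1.1]
grip_width: 0.0272
time_s: 3.75
ee_pos: [0.4895, -0.0229, 0.2201]
eef_rot: [-3.141, -0.008, 0.44]
force: [-0.3, 0.6, -1.8]
grip_width: 0.0271
tool shift [-0.1653  0.3379  0.0187] norm 0.377 turn 0.44
```

```bash
python3 -m handwheel '[[[-0.01,0.02,0,0],[-0.0165,0.035,0,0],[-0.0165,0.035,0,0],[-0.0165,0.035,0,0],[-0.0165,0.035,0,0],[-0.0165,0.035,0,0],[-0.0165,0.035,0,0],[-0.0165,0.035,0,0],[-0.0165,0.035,0,0],[-0.0165,0.035,0,0]]]'
python3 -c "
from h import *
go(.484,-.399,.12)"
```

```text
time_s: 4.75
ee_pos: [0.4867, -0.4025, 0.2035]
eef_rot: [-3.13, -0.001, 0.447]
force: [1.4, -0.0, -0.3]
grip_width: 0.0272
tool shift [-0.001  -0.0033  0.0835] norm 0.084 turn None
```

```bash
python3 -m handwheel '[[[0,0,0.04,0],[0,0,0.045,0],[0,0,0,0]]]'
python3 -m handwheel '[[[0,0,0,0],[0,0,0,0],[0,0,0,0],[0,0,0,0]]]' 0.065
python3 -m handwheel '[[[0,0,-0.03,0],[0,0,-0.05,0],[0,0,-0.02,0],[0,0,0,0.14],[0,0,0,0.1]]]'
python3 -c "
from h import *
go(.5455,.172,.19,.208)"
```

```text
time_s: 5.05
ee_pos: [0.4839, -0.4059, 0.1107]
eef_rot: [-3.126, 0.0, 0.441]
force: [-0.1, 0.3, -0.8]
grip_width: 0.0274
time_s: 5.45
ee_pos: [0.4853, -0.4062, 0.1153]
eef_rot: [-3.13, -0.001, 0.442]
force: [-0.4, 0.1, -0.1]
grip_width: 0.0558
time_s: 5.95
ee_pos: [0.4868, -0.407, 0.2259]
eef_rot: [-3.138, -0.004, 0.198]
force: [0.4, -0.1, -0.9]
grip_width: 0.0649
tool shift [ 0.1713 -0.556   0.0388] norm 0.583 turn -0.01
```

```bash
python3 -m handwheel '[[[0.01,-0.03,0,0],[0.0145,-0.047,0,0],[0.0145,-0.047,0,0],[0.0145,-0.047,0,0],[0.0145,-0.047,0,0],[0.0145,-0.047,0,0],[0.0145,-0.047,0,0],[0.0145,-0.047,0,0],[0.0145,-0.047,0,0],[0.0145,-0.047,0,0]]]'
python3 - <<'E'
from h import *
go(.5455,.172,.15,.208)
im=imaging.camera("top")[170:260,360:470].astype(int)
cv2.imwrite("pics/bin1.png",cv2.resize(np.clip((im[:,:,::-1]/255.)**.5*255,0,255).astype(np.uint8),None,fx=5,fy=5))
m=im.max(2)<40
print(m.sum())
E
```

```text
time_s: 6.95
ee_pos: [0.5385, 0.07, 0.2393]
eef_rot: [3.134, -0.023, 0.188]
force: [0.3, -1.3, 0.0]
grip_width: 0.0651
tool shift [ 0.0239 -0.0995  0.0892] norm 0.136 turn -0.02
229
```

View pics/bin1.png

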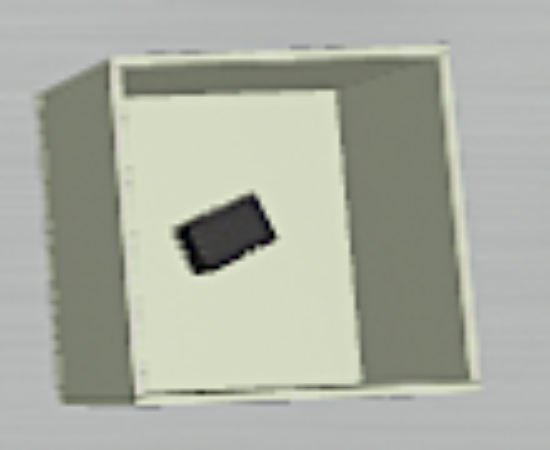

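Offcut a lies flat on the bin floor, at about (225,235) in the crop. Next is offcut b.

```bash
python3 -m handwheel '[[[0.011,-0.046,0.01,-0.02],[0.01,-0.046,0.02,0],[0,0,0.03,0],[0,0,0,0]]]'
python3 -c "
from h import *
go(.5455,.172,.113,.208)"
```

```text
time_s: 7.4
ee_pos: [0.5426, 0.1711, 0.1843]
eef_rot: [3.135, -0.033, 0.218]
force: [0.4, -0.8, 0.9]
grip_width: 0.0647
tool shift [ 0.0007 -0.0007  0.0714] norm 0.071 turn 0.01
```

```bash
python3 -m handwheel '[[[0,0,0.03,0],[0,0,0.03,0],[0,0,0.01,0],[0,0,0.003,0]]]'
python3 -c "
from h import *
go(.5455,.172,.113,.208)"
```

```text
time_s: 7.8
ee_pos: [0.5485, 0.1707, 0.1181]
eef_rot: [3.136, -0.043, 0.217]
force: [0.1, 0.5, -0.2]
grip_width: 0.0652
tool shift [-0.0029 -0.0019  0.0049] norm 0.006 turn 0.009
```

```bash
python3 -m handwheel '[[[-0.003,-0.002,0.006,0],[0,0,0.001,0],[0,0,0.001,0],[0,0,0.001,0],[0,0,0.001,0],[0,0,0,0],[0,0,0,0]]]' 0 20
python3 -m handwheel '[[[0,0,-0.03,0],[0,0,-0.04,0],[0,0,-0.02,0],[0,0,0,0]]]'
python3 -c "
from h import *
go(.49,-.385,.2)"
```

```text
time_s: 8.5
ee_pos: [0.5475, 0.172, 0.113]
eef_rot: [3.136, -0.051, 0.216]
force: [-0.1, 0.9, -0.1]
grip_width: 0.0248
time_s: 8.9
ee_pos: [0.5423, 0.1714, 0.2048]
eef_rot: [3.136, -0.048, 0.216]
force: [-0.6, -0.4, -1.0]
grip_width: 0.0242
tool shift [-1.702e-01  5.323e-01 -2.000e-04] norm 0.559 turn None
```

```bash
python3 -m handwheel '[[[-0.01,0.025,-0.005,0],[-0.0145,0.0455,0,0],[-0.0145,0.0455,0,0],[-0.0145,0.0455,0,0],[-0.0145,0.0455,0,0],[-0.0145,0.0455,0,0],[-0.0145,0.0455,0,0],[-0.0145,0.0455,0,0],[-0.0145,0.0455,0,0],[-0.0145,0.0455,0,0]]]'
python3 -c "
from h import *
go(.485,-.41,.2)"
```

```text
time_s: 9.9
ee_pos: [0.494, -0.2946, 0.1927]
eef_rot: [3.141, -0.039, 0.224]
force: [1.1, 0.0, 0.2]
grip_width: 0.0238
tool shift [-0.0341  0.1105 -0.0086] norm 0.116 turn None
```

```bash
python3 -m handwheel '[[[-0.012,0.038,-0.003,0],[-0.012,0.038,0,0],[-0.01,0.03,0,0],[0,0,0.02,0],[0,0,0.035,0],[0,0,0.03,0],[0,0,0,0]]]'
python3 -m handwheel '[[[0,0,0,0],[0,0,0,0],[0,0,0,0],[0,0,0,0]]]' 0.06
python3 -m handwheel '[[[0,0,-0.03,0],[0,0,-0.05,0],[0,0,-0.02,0],[0,0,0,0]]]'
python3 -c "
from h import *
go(.627,.092,.2,1.263)"
```

```text
time_s: 10.6
ee_pos: [0.4811, -0.4146, 0.0944]
eef_rot: [-3.133, -0.032, 0.215]
force: [-0.4, -0.3, -0.6]
grip_width: 0.0245
time_s: 11.0
ee_pos: [0.4819, -0.4151, 0.0973]
eef_rot: [-3.136, -0.034, 0.216]
force: [-0.4, -1.0, -0.7]
grip_width: 0.0526
time_s: 11.4
ee_pos: [0.4789, -0.4164, 0.2035]
eef_rot: [-3.139, -0.036, 0.216]
force: [-1.3, -0.3, -0.3]
grip_width: 0.0601
tool shift [ 0.2533 -0.4648  0.0139] norm 0.53 turn -1.047
```

```bash
python3 -m handwheel '[[[0.015,-0.03,-0.01,0],[0.023,-0.043,-0.003,0],[0.023,-0.043,0,0],[0.023,-0.043,0,0],[0.023,-0.043,0,0],[0.023,-0.043,0,0],[0.023,-0.043,0,0],[0.023,-0.043,0,0],[0.023,-0.043,0,0],[0.023,-0.043,0,0]]]'
python3 -m handwheel '[[[0,0,0,-0.15],[0,0,0,-0.15],[0,0,0,-0.15],[0,0,0,-0.15],[0,0,0,-0.15],[0,0,0,-0.15],[0,0,0,-0.15],[0,0,0,0]]]' 0.045
python3 - <<'E'
from h import *
go(.627,.092,.18,1.263)
im=imaging.camera("top")[170:260,360:470]
cv2.imwrite("pics/bin2.png",cv2.resize(np.clip((im[:,:,::-1]/255.)**.5*255,0,255).astype(np.uint8),None,fx=5,fy=5))
E
```

```text
time_s: 12.4
ee_pos: [0.6062, 0.0469, 0.218]
eef_rot: [-3.138, -0.033, 0.208]
force: [0.8, -0.6, 0.8]
grip_width: 0.0602
time_s: 13.2
ee_pos: [0.6049, 0.0555, 0.2084]
eef_rot: [3.123, -0.018, 1.267]
force: [-0.8, 0.9, -0.0]
grip_width: 0.0448
tool shift [0.0409 0.0096 0.0293] norm 0.051 turn 0.004
```

View pics/bin2.png

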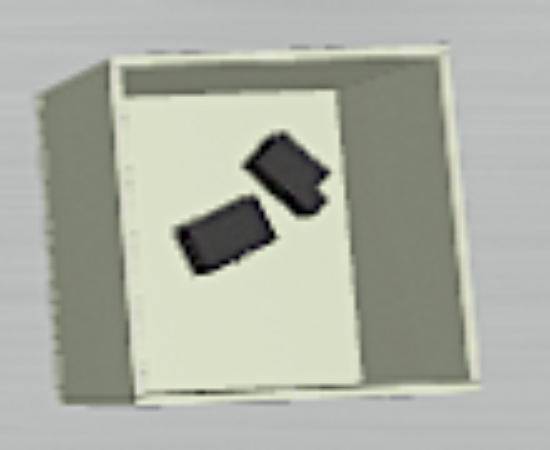

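Both offcuts lie flat in the bin, around (225,235) and (288,172). Now the dial.

```bash
python3 -m handwheel '[[[0.04,0.009,0.015,0],[0,0,0.025,0],[0,0,0,0]]]'
python3 -c "
from h import *
go(.626,.092,.126,1.263)"
```

```text
time_s: 13.55
ee_pos: [0.6271, 0.0921, 0.1675]
eef_rot: [3.123, -0.018, 1.247]
force: [-0.9, -0.7, -0.2]
grip_width: 0.045
tool shift [-0.0012 -0.0018  0.0414] norm 0.041 turn -0.016
```

```bash
python3 -m handwheel '[[[-0.001,-0.002,0.02,-0.016],[0,0,0.018,0],[0,0,0.003,0]]]'
python3 -c "
from h import *
go(.626,.092,.126,1.263)"
```

```text
time_s: 13.85
ee_pos: [0.6264, 0.092, 0.1278]
eef_rot: [3.12, -0.019, 1.254]
force: [-0.1, -0.1, -0.3]
grip_width: 0.0448
tool shift [-0.0002 -0.0004  0.0018] norm 0.002 turn -0.009
```

```bash
python3 -m handwheel '[[[0,0,0.002,0],[0,0,0.001,0],[0,0,0.001,0],[0,0,0,0],[0,0,0,0],[0,0,0,0]]]' 0 40
python3 -c "
from h import *
go(.626,.092,.126,1.263);print(ctrl.get_obs()['moment'])"
```

```text
time_s: 14.45
ee_pos: [0.6284, 0.0951, 0.1269]
eef_rot: [3.116, -0.026, 1.25]
force: [0.1, -5.4, -1.9]
grip_width: 0.0137
tool shift [-0.0037 -0.0013  0.0007] norm 0.004 turn -0.013
[-1.71001575  0.15399412  0.04553392]
```

```bash
python3 -m handwheel '[[[0,0,0,0.13],[0,0,0,0.13],[0,0,0,0.13],[0,0,0,0.13],[0,0,0,0]]]'
python3 -c "
from h import *
go(.6275,.0945,.126,.739);print(ctrl.get_obs()['moment'])"
```

```text
time_s: 14.95
ee_pos: [0.6287, 0.0956, 0.1269]
eef_rot: [3.131, -0.036, 0.713]
force: [2.8, 1.3, -4.3]
grip_width: 0.0141
tool shift [-0.0017  0.0001  0.0008] norm 0.002 turn -0.026
[-0.44952223 -0.08797982  0.21135399]
```

```bash
python3 -m handwheel '[[[0,0,0,0.13],[0,0,0,0.13],[0,0,0,0.13],[0,0,0,0.11],[0,0,0,0]]]'
python3 -m handwheel '[[[0,0,0,0.13],[0,0,0,0.13],[0,0,0,0.13],[0,0,0,0.1],[0,0,0,0]]]'
python3 -c "
from h import *
go(.6275,.0945,.126,-.308);print(ctrl.get_obs()['moment'])"
```

```text
time_s: 15.45
ee_pos: [0.6293, 0.0958, 0.1269]
eef_rot: [-3.134, -0.037, 0.214]
force: [4.2, 1.8, -3.4]
grip_width: 0.0139
time_s: 15.95
ee_pos: [0.6299, 0.096, 0.127]
eef_rot: [-3.116, -0.031, -0.267]
force: [4.0, 0.9, -3.2]
grip_width: 0.0138
tool shift [-0.002   0.0021  0.0009] norm 0.003 turn 0.041
[ 0.1228119   0.00292933 -0.33329022]
```

```bash
python3 -m handwheel '[[[0,0,0,0.04],[0,0,0,0]]]'
python3 -m handwheel '[[[0,0,0,0],[0,0,0,0],[0,0,0,0]]]' 0.045
python3 -m handwheel '[[[0,0,-0.03,0],[0,0,-0.045,0],[-0.05,0,-0.01,0],[-0.05,0,0,0],[-0.05,0,0,0],[-0.05,0,0,0],[-0.05,0,0,0],[0,0,0,0]]]'
python3 - <<'E'
from h import *
im=imaging.camera("top")[115:230,155:295]
cv2.imwrite("pics/dial.png",cv2.resize(np.clip((im[:,:,::-1]/255.)**.5*255,0,255).astype(np.uint8),None,fx=5,fy=5,interpolation=cv2.INTER_CUBIC))
E
```

```text
time_s: 16.15
ee_pos: [0.63, 0.096, 0.1271]
eef_rot: [-3.115, -0.03, -0.298]
force: [4.4, 1.5, -4.5]
grip_width: 0.0142
time_s: 16.45
ee_pos: [0.6302, 0.0958, 0.1283]
eef_rot: [-3.115, -0.031, -0.289]
force: [0.3, -0.1, 0.3]
grip_width: 0.034
time_s: 17.25
ee_pos: [0.3849, 0.1639, 0.2094]
eef_rot: [-3.112, -0.037, -0.282]
force: [-0.5, -0.1, 0.7]
grip_width: 0.0452
```

View pics/dial.png

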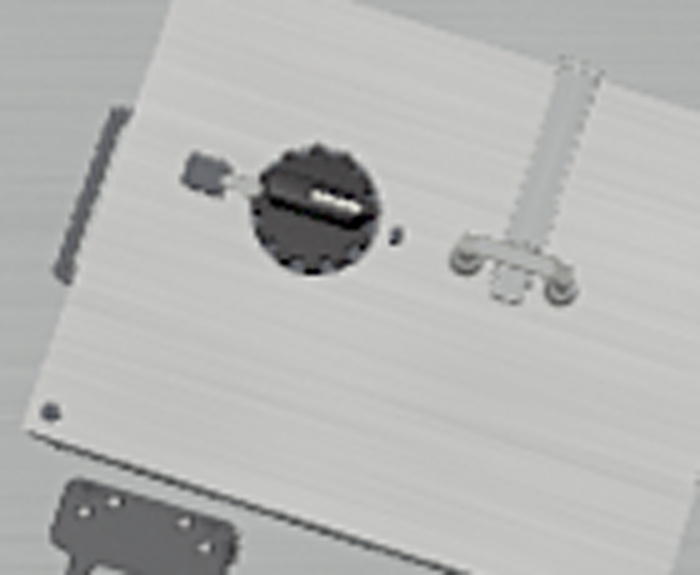

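The point faces the peg: the dial sits at (315,210), the white line at (315–360, 190–212) and the peg at (397,234). A neighbouring notch would be 30° off, so this is the open one. The shackle bar's middle is near (517,250).

Run:
```python
from h import *
P=[pt("top",155+u/5,115+v/5,z) for u,v,z in((517,249,.138),(315,210,.1),(397,234,.099),(465,264,.092),(562,291,.092))]
print(np.round(P,4), (P[3]+P[4])/2)
go(.597,-.006,.2,-.308)
```

```text
[[ 0.6002 -0.0076  0.138 ]
 [ 0.6268  0.0928  0.1   ]
 [ 0.6151  0.0516  0.099 ]
 [ 0.6015  0.0174  0.092 ]
 [ 0.588  -0.0315  0.092 ]] [ 0.59476035 -0.00706709  0.092     ]
tool shift [0.2482 0.1051 0.0164] norm 0.27 turn 0.026
```

```bash
python3 -m handwheel '[[[0.041,0.017,0,0.02],[0.041,0.017,0,0],[0.041,0.018,0,0],[0.041,0.018,0,0],[0.041,0.018,0,0],[0.041,0.018,0,0],[0,0,0,0]]]'
python3 -c "
from h import *
go(.597,-.006,.138,-.308)"
```

```text
time_s: 18.0
ee_pos: [0.6047, -0.0203, 0.218]
eef_rot: [-3.108, -0.045, -0.296]
force: [-0.4, -0.3, 0.1]
grip_width: 0.045
tool shift [-0.0151 -0.0088  0.0797] norm 0.082 turn 0.012
```

```bash
python3 -m handwheel '[[[-0.015,-0.009,0.01,0.012],[0,0,0.025,0],[0,0,0.02,0],[0,0,0,0]]]'
python3 -c "
from h import *
go(.597,-.006,.138,-.308)"
```

```text
time_s: 18.4
ee_pos: [0.5984, -0.0095, 0.16]
eef_rot: [-3.108, -0.045, -0.31]
force: [-0.3, -0.2, 0.5]
grip_width: 0.045
tool shift [-0.0034 -0.0022  0.022 ] norm 0.022 turn -0.002
```

```bash
python3 -m handwheel '[[[-0.003,-0.003,0.012,0],[0,0,0.011,0],[0,0,0,0]]]'
python3 -m handwheel '[[[0,0,0,0],[0,0,0.001,0],[0,0,0,0],[0,0,0.001,0],[0,0,0,0],[0,0,0,0]]]' 0 30
python3 -c "
from h import *
go(.597,-.006,.138,-.308);print(ctrl.get_obs()['moment'])"
```

```text
time_s: 18.7
ee_pos: [0.5987, -0.0054, 0.137]
eef_rot: [-3.107, -0.047, -0.31]
force: [-0.4, -0.8, -0.4]
grip_width: 0.0453
time_s: 19.3
ee_pos: [0.5996, -0.0055, 0.1369]
eef_rot: [-3.107, -0.05, -0.309]
force: [0.0, 0.2, -0.1]
grip_width: 0.0087
tool shift [-0.0023  0.0013 -0.0013] norm 0.003 turn -0.001
[-0.01751461 -0.03300053 -0.02107148]
```

```bash
python3 -m handwheel '[[[0.0003,-0.0002,-0.006,0],[0.0003,-0.0002,-0.006,0],[0.0003,-0.0002,-0.006,0]]]'
python3 -c "
from h import *
go(.5996,-.0055,.25,-.308);print(ctrl.get_obs()['moment'])"
```

```text
time_s: 19.6
ee_pos: [0.5992, -0.0055, 0.1555]
eef_rot: [-3.107, -0.049, -0.309]
force: [-1.3, -0.0, -0.4]
grip_width: 0.0089
tool shift [ 0.005  -0.0033 -0.0944] norm 0.095 turn -0.001
[-0.00709415 -0.02050282 -0.05845039]
```

```bash
python3 -m handwheel '[[[0.0006,-0.0004,-0.012,0],[0.0006,-0.0004,-0.012,0],[0.0006,-0.0004,-0.012,0],[0.0006,-0.0004,-0.012,0],[0.0006,-0.0004,-0.012,0],[0.0006,-0.0004,-0.012,0],[0.0006,-0.0004,-0.012,0],[0.0006,-0.0004,-0.012,0],[0.0006,-0.0004,-0.012,0],[0,0,0,0]]]'
python3 -m handwheel '[[[0,0,0,0],[0,0,0,0],[0,0,0,0],[0,0,0,0],[0,0,0,0],[0,0,0,0]]]'
python3 - <<'E'
from h import *
o=ctrl.get_obs();print(np.abs(o['joint_vel']).max())
im=imaging.camera("scene")[110:250,200:370]
cv2.imwrite("pics/end.png",cv2.resize(np.clip((im[:,:,::-1]/255.)**.5*255,0,255).astype(np.uint8),None,fx=4.2,fy=4.2,interpolation=cv2.INTER_CUBIC))
E
```

```text
time_s: 20.6
ee_pos: [0.5997, -0.0056, 0.2766]
eef_rot: [-3.106, -0.053, -0.309]
force: [0.4, 0.2, -1.1]
grip_width: 0.0094
time_s: 21.2
ee_pos: [0.5991, -0.0056, 0.2743]
eef_rot: [-3.107, -0.05, -0.309]
force: [0.7, -0.5, -0.5]
grip_width: 0.0088
0.0031972140123132896
```

View pics/end.png

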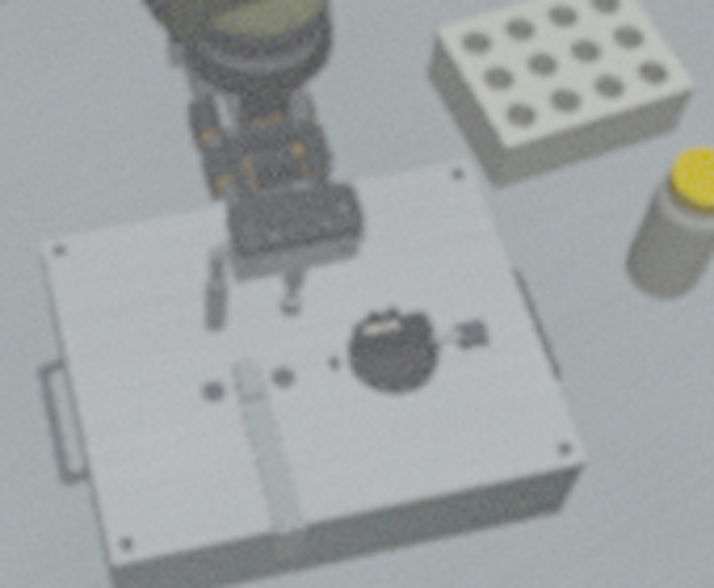

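The shackle is out: both holes, (213,390) and (283,376), are empty and the feet are at (215,325) and (291,308). The dial's line still points at the peg. One numeric check of the feet, then I hand in.

```bash
python3 - <<'E'
from h import *
o=ctrl.get_obs();print(o['ee_pos'],o['grip_width'])
for u,v,b in((215,325,(.6045,.0195)),(291,308,(.6045,.0195)),(253,317,(.5985,-.006))):
    for z in(.16,.17,.18,.19): print(z,pt("scene",200+u/4.2,110+v/4.2,z)[:2].round(4))
E
python3 -m handwheel '[[[0,0,0,0],[0,0,0,0],[0,0,0,0],[0,0,0,0]]]'
```

```text
[ 0.59913152 -0.00561314  0.27434663] 0.008918674664118236
0.16 [ 0.5834 -0.0233]
0.17 [ 0.5882 -0.0264]
0.18 [ 0.5931 -0.0296]
0.19 [ 0.598  -0.0327]
0.16 [0.5979 0.027 ]
0.17 [0.6026 0.0233]
0.18 [0.6073 0.0196]
0.19 [0.612  0.0158]
0.16 [0.5909 0.0016]
0.17 [ 0.5957 -0.0019]
0.18 [ 0.6005 -0.0053]
0.19 [ 0.6053 -0.0087]
time_s: 21.65
ee_pos: [0.5991, -0.0056, 0.2743]
eef_rot: [-3.107, -0.05, -0.309]
force: [-0.6, -0.1, -0.3]
grip_width: 0.0089
```

Taken straight below the bar, the feet come out at about z = 0.18 m. That is upright and well above 0.14.

```bash
python3 -c "
from station import ctrl
print(ctrl.hand_in())"
```

```text
the job is handed in; nothing more can be done
None
```

I handed the job in at about 21.7 s with every step done. The hand-in reports no verdict, so what follows is from my own last checks.

- **Offcuts:** both went into the bin one after the other. A top-view picture taken before I touched the dial shows both lying flat on the bin floor.
- **Dial:** I turned it clockwise three clicks and let go. The top picture shows the point facing the peg, and the later scene picture agrees. I judged the angle by eye; a neighbouring notch would be 30° off and clearly visible.
- **Shackle:** I drew it straight up about 137 mm and left it gripped at the 30 N setting. The last picture shows both holes empty. The feet come out at about z = 0.18 m, directly below the bar, so it is upright, and the joint speeds are near zero.
- **Jar and beaker:** the arm stayed well clear of both. The jar still stands upright in the final picture. I did not check the beaker again after the start.

**Disagreements:**
- **Position:** the dial's position from the camera and from the grasp differed by 2–3 mm. The fingers' give took that up, and I shifted the shackle target to match.
- **Grip reading:** it read 8.9 mm on the 10 mm bar.
- **Force reading:** it hardly showed the shackle's 1.4 N weight, so the evidence that it is held is the picture and the finger opening.

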